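# Swing out the arm of the larger tray rest

### The job

Two folding tray rests stand on the cookie-packing bench, alike but for size, and a full-size tray is about to be set down. Swing the arm of the larger rest (the one with the longer rail and arm) all the way out, over its spring's dead point, until it seats against its end stop square to its rail, then let go of it; leave the arm of the smaller rest as it is.

Things in the scene. Friction and masses are not known exactly. Their poses are not given: they have to be found in the camera images.
- large_arm (a joint): swing angle (rad) of the LARGER rest's arm: 0 folded along its rail, as it starts; 1.571 at its end stop, square to the rail. From above it swings clockwise, from the hinge point's -y to its -x. An over-centre spring pushes it back to folded (up to 3 N at the peg) if let go before 1.15 rad; beyond 1.35 it snaps on to the stop and is held there; between, friction may keep it.
- large_hinge (a point): on the fixed vertical hinge axis of the larger rest, 46 mm above the bench. Axes: y along the rail to its hinge end, x from arm to rail, z up. The bolted steel rail is 240 mm long, 30 mm wide, top 46 mm high, its centreline 34 mm to +x; it ends 20 mm to +y. A dark spring housing, top 62 mm above the bench, stands 40 to 72 mm to +y.
- large_peg (a point): centre of the top of the upright round peg near the free end of the larger rest's arm: 16 mm diameter, 49 mm tall above the arm, top 95 mm above the bench, 160 mm from the hinge axis. Moves with the arm; pinch it from above or push it. The plain aluminium arm is a flat bar 22 mm wide, 172 mm long, 34 to 46 mm above the bench.
- small_peg (a point): centre of the top of the same sort of peg (16 mm diameter, top 95 mm above the bench) on the arm of the SMALLER rest (rail 180 mm long, peg 100 mm from its hinge); this arm must stay as it is.

How it is judged:
By the outcome, as a careful person would: the job done as asked, in the order asked, and still so for the second after the job is handed in, with the robot touching nothing.
It also fails if it takes over 40 s, if anything falls off the work surface, if the arm or the gripper's body presses on something with over 40 N, if the wrist force passes 120 N, or if a joint passes its speed limit or range.

### The arm

A 6-joint arm with a two-finger parallel gripper is mounted at the origin on the work surface. World frame = base frame: x ahead of the robot, y to its left, z up, the work surface at z = 0. Lengths are in m, angles in rad, forces in N, time in s.
With the tool pointing down it reaches from about 0.375 to 0.975 m from the base axis. Payload 3.8 kg.
Tool frame: the origin (TCP) lies at the very end of the fingers, on their centre line; the grasp point (between the pads) lies 19 mm behind it; z points along the fingers, y is the line along which they close (so a half turn about z gives the same grasp; the last joint's range is limited). The gripper opens to 85 mm and grips with 20 to 120 N. Pads are 22 mm wide; open, the fingers measure 114 mm over their backs; the gripper's body (76 mm by 85 mm) begins 54 mm behind the grasp point. The pads swing forward as they close: fully open they stand 13 mm farther back than shut.
Start: joints at [-1.313, 0.264, 1.604, -0, 1.274, -0.037], TCP at [0.196, -0.646, 0.231] pointing down, gripper open.
Joint ranges: [-2.63, 2.63], [-0.94, 2.18], [0.31, 2.57], [-1.31, 4.45], [0, 2.66], [-2.55, 2.55]. Speed limits (rad/s): [2.57, 2.57, 3.14, 3.14, 3.14, 3.14].

### API

Orientations are given as a rotation vector (axis times angle).
In Python, from workcell import read_state, read_camera, calibration, finish_job gives the robot as it stands.
- The arm moves only by the tool step_arm, never from a script. Its argument "commands" is a list of rows, each an object of numbers: "fingers": the gripper's target within -1 to 1 (shut at 1, half-way at 0, fully open at -1); "dx", "dy", "dz": the shift along the tool's x, y, z in m; "roll": the turn about the tool's z in degrees. In form: [{"fingers": .., "dx": .., "dy": .., "dz": .., "roll": ..}, ...]. A call has 1 to 8 rows; each row is the pose to reach, as a shift and turn from the pose commanded when the call began, along the tool's axes at that moment; what a row does not reach only later rows make up. A row lasts 1/8 s, in which the tool goes at most 62.5 mm and 10.7 degrees, less where a joint would pass 70% of its speed; a pose out of reach is approached as far as the arm can. A call with a gripper value outside its range is refused whole. The fingers move at their own pace and stop on an object; "squeeze" is the grip in N (left out, the last holds). Time passes only in rows, so rows that repeat a pose let the fingers close. It gives the time, the measured TCP pose, the force, the opening and the grip force at its end, in the units of the state.
- read_state(): the state, without advancing time (a new reading comes with each control period).
- read_camera(name): name is "side" or "top" or "wrist"; returns (picture, depth): 480x640x3 uint8, blue, green, red; 480x640 float32, m along the optical axis (not along the pixel's ray), 0 where there is no reading.
- calibration(name): a dict with "intrinsics" (3x3 intrinsics, pixels), "k1" (the pictures are not rectified: a ray, as slopes to the right and down, at radius r is drawn at 1 + k1 r^2 times it, then the intrinsics apply), "world_to_cam" (4x4, takes a point from world to camera coordinates). Camera axes: x right, y up, looking along -z (the intrinsics and any distortion apply to the point x, -y, -z); pixel columns grow to the right and rows downward; lengths in m; the calibration is good to about 2 mm. A picture is of the moment at which its call begins: read the wrist's pose just before it. calibration takes no time and is no camera call; for the wrist camera it gives the pose at the moment of the call.
- finish_job(): hands the job in; it is judged then, once.
The state is a dict: "time": time; "q": joint angles; "joint_vel": joint speeds; "joint_torque": joint torques, N m; "tool_pos": TCP position; "tcp_rot": TCP orientation; "wrist_force": force on the tool from outside, world axes, zero at the start; "torque": the same for the moment, N m; "width": opening from 0.0 (shut) to 1.0 (fully open); "grip_force": force on a finger pad.
Only numpy, scipy, OpenCV 4.12 (cv2) and the standard library are available. Lean on these libraries where they do the work, as an engineer would, in place of code of your own. Each camera call takes 0.05 s, during which the arm holds its last target. There are 200 camera calls.

## Working session

There is one attempt and no reset: what is moved stays moved. The work goes in short steps, Python scripts to look and compute and a tool call to move; the robot and the scene stay as the last step left them, time stands still between calls to the robot, and variables do not carry over. Pictures are saved under pics/ and viewed, at most 10 in all, crops included, and the job is handed in when it is done.

Besides the shell and the picture viewer there is one more tool, called after "Call:" in YAML: its name, and indented under it one key for each argument. step_arm: Moves the arm, as the interface text tells. Its arguments: {"type":"object","properties":{"commands":{"type":"array","items":{"type":"object","properties":{"fingers":{"type":"number"},"dx":{"type":"number"},"dy":{"type":"number"},"dz":{"type":"number"},"roll":{"type":"number"}}}},"squeeze":{"type":"number"}},"required":["commands"]}

```bash
mkdir -p pics; cat > h.py <<'E'
import numpy as np, cv2
from workcell import *
def pt(name,u,v,z=None,depth=None,c=None):
    c=c or calibration(name);K=np.array(c["intrinsics"]);W=np.array(c["world_to_cam"])
    p=np.array([(u-K[0,2])/K[0,0],(v-K[1,2])/K[1,1]]);s=p.copy()
    for _ in range(20): s=p/(1+c["k1"]*(s@s))
    d=np.array([s[0],-s[1],-1]);Wi=np.linalg.inv(W);o=Wi[:3,3];r=Wi[:3,:3]@d
    t=depth if depth is not None else (z-o[2])/r[2]
    return o+t*r
E
python3 - <<'E'
from h import *
for n in("top","side"):
    i,d=read_camera(n);cv2.imwrite(f"pics/{n}0.png",i);np.save(n+"d.npy",d)
print(read_state())
E
```

```text
{'time': 0.1, 'q': array([-1.31289614e+00,  2.64699397e-01,  1.60524599e+00,  3.80608759e-05,
        1.27373854e+00, -3.68931218e-02]), 'joint_vel': array([ 0.00042658,  0.00024393, -0.00314651,  0.0007644 ,  0.00120948,
        0.00050791]), 'joint_torque': array([-4.71125386e-04, -5.16709936e+01, -3.68590021e+01, -9.69471262e-05,
        6.35670352e-03,  6.95556849e-06]), 'tool_pos': array([ 0.195958  , -0.64522278,  0.23006739]), 'tcp_rot': array([-3.10547025e+00, -4.61062140e-01,  3.05257684e-04]), 'wrist_force': array([-0.45232868, -0.09912603, -0.44954566]), 'torque': array([ 0.04904851,  0.00429662, -0.05286012]), 'grip_force': 0.0, 'width': 0.9972895450226901}
```

View pics/top0.png

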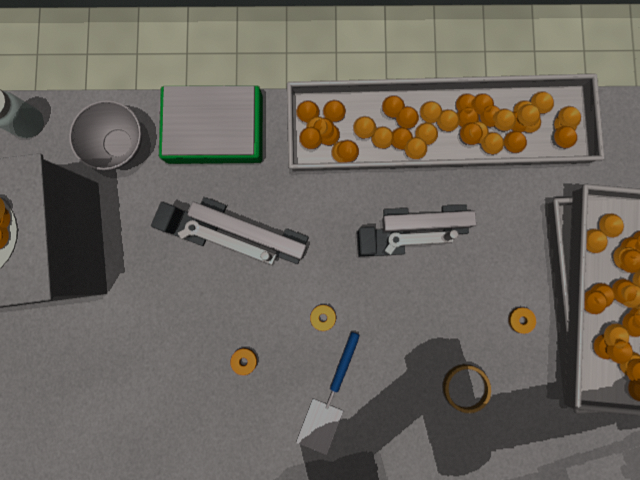

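View pics/side0.png

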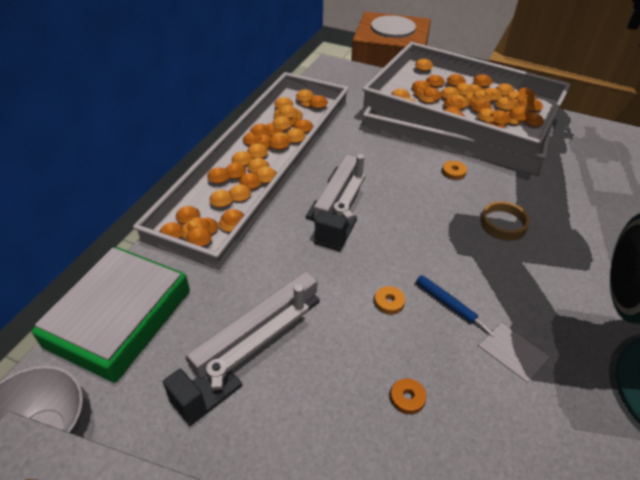

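The larger rest is the left one in the top view: hinge near (192,229), peg near (267,256). The smaller rest has its hinge near (396,240) and peg near (453,235). I'll enlarge that area.

```bash
python3 - <<'E'
from h import *
i=cv2.imread("pics/top0.png");cv2.imwrite("pics/c.png",cv2.resize(i[185:285,140:320],None,fx=4,fy=4,interpolation=cv2.INTER_CUBIC))
for u,v,z in [(192,229,.046),(267,256,.095),(396,240,.046),(453,235,.095),(323,317,.02),(355,335,.02)]: print(u,v,pt("top",u,v,z))
E
```

```text
192 229 [0.64359078 0.2794063  0.046     ]
267 256 [0.58674694 0.12678607 0.095     ]
396 240 [ 0.6186364  -0.11692425  0.046     ]
453 235 [ 0.6223106  -0.21430212  0.095     ]
323 317 [0.47023188 0.0263358  0.02      ]
355 335 [ 0.43479984 -0.03610405  0.02      ]
```

View pics/c.png

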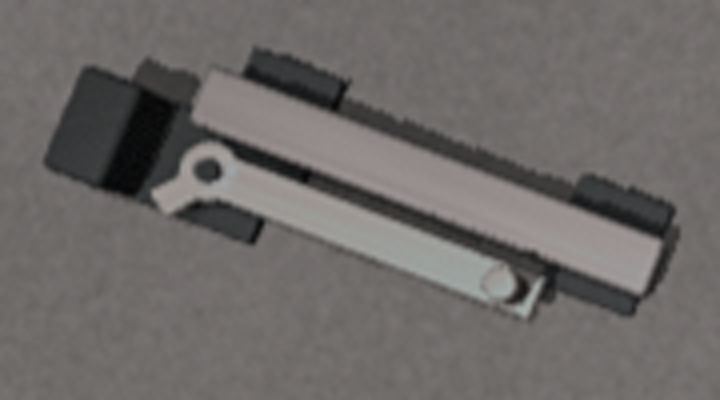

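Refined from the crop, the hinge is near (0.647, 0.279) and the peg near (0.589, 0.131). I'll move above the peg.

Call:
step_arm:
  commands:
    - {"fingers": -1,"dx": 0.602,"dy": -0.629,"dz": 0.03,"roll": -82}
    - {"fingers": -1,"dx": 0.602,"dy": -0.629,"dz": 0.03,"roll": -82}
    - {"fingers": -1,"dx": 0.602,"dy": -0.629,"dz": 0.03,"roll": -82}
    - {"fingers": -1,"dx": 0.602,"dy": -0.629,"dz": 0.03,"roll": -82}
    - {"fingers": -1,"dx": 0.602,"dy": -0.629,"dz": 0.03,"roll": -82}
    - {"fingers": -1,"dx": 0.602,"dy": -0.629,"dz": 0.03,"roll": -82}
    - {"fingers": -1,"dx": 0.602,"dy": -0.629,"dz": 0.03,"roll": -82}
    - {"fingers": -1,"dx": 0.602,"dy": -0.629,"dz": 0.03,"roll": -82}

```text
time: 1.1
tool_pos: [0.4221, -0.1981, 0.2138]
tcp_rot: [2.038, 2.391, 0.0]
wrist_force: [0.7, -0.2, 0.6]
width: 0.998
grip_force: 0.0
```

```bash
cat >> h.py <<'E'
from scipy.spatial.transform import Rotation as R
def to(p,yaw=None):
    "shift in tool axes to world p, roll to bring tool y to heading yaw (deg)"
    s=read_state();M=R.from_rotvec(s["tcp_rot"]).as_matrix()
    y=np.degrees(np.arctan2(M[1,1],M[0,1]))
    print("t",round(s["time"],2),"pos",s["tool_pos"].round(4),"yaw",y.round(1),"q6",s["q"][5].round(2),"shift",(M.T@(np.array(p)-s["tool_pos"])).round(4),"roll",None if yaw is None else round(y-yaw,1))
E
python3 -c "
from h import *
to([.589,.131,.2],9)"
```

```text
t 1.1 pos [ 0.4221 -0.1981  0.2138] yaw 9.1 q6 -0.65 shift [0.2985 0.2169 0.0138] roll 0.1
```

Call:
step_arm:
  commands:
    - {"fingers": -1,"dx": 0.299,"dy": 0.217,"dz": 0.014}
    - {"fingers": -1,"dx": 0.299,"dy": 0.217,"dz": 0.014}
    - {"fingers": -1,"dx": 0.299,"dy": 0.217,"dz": 0.014}
    - {"fingers": -1,"dx": 0.299,"dy": 0.217,"dz": 0.014}
    - {"fingers": -1,"dx": 0.299,"dy": 0.217,"dz": 0.014}
    - {"fingers": -1,"dx": 0.299,"dy": 0.217,"dz": 0.014}
    - {"fingers": -1,"dx": 0.299,"dy": 0.217,"dz": 0.014}
    - {"fingers": -1,"dx": 0.299,"dy": 0.217,"dz": 0.014}

```text
invalid input
```

```bash
python3 -c "
from h import *
to([.589,.131,.057],9)
import pickle
c=calibration('wrist');i,d=read_camera('wrist');cv2.imwrite('pics/w1.png',i);pickle.dump((c,d),open('w1.pkl','wb'))"
```

```text
t 1.1 pos [ 0.4221 -0.1981  0.2138] yaw 9.1 q6 -0.65 shift [0.2985 0.2169 0.1568] roll 0.1
```

View pics/w1.png

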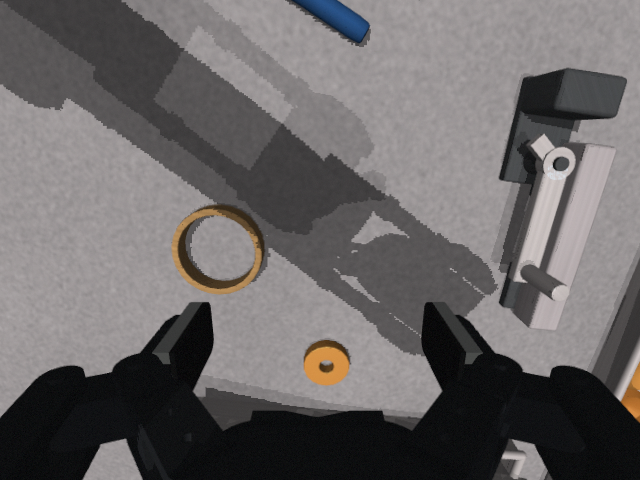

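The move was refused, because a row needs every field, roll included. The picture shows the smaller rest at right, near (550,200), and not the larger one. I'll resend the move with roll.

Call:
step_arm:
  commands:
    - {"fingers": -1,"dx": 0.299,"dy": 0.217,"dz": 0.014,"roll": 0}
    - {"fingers": -1,"dx": 0.299,"dy": 0.217,"dz": 0.014,"roll": 0}
    - {"fingers": -1,"dx": 0.299,"dy": 0.217,"dz": 0.014,"roll": 0}
    - {"fingers": -1,"dx": 0.299,"dy": 0.217,"dz": 0.014,"roll": 0}
    - {"fingers": -1,"dx": 0.299,"dy": 0.217,"dz": 0.014,"roll": 0}
    - {"fingers": -1,"dx": 0.299,"dy": 0.217,"dz": 0.014,"roll": 0}
    - {"fingers": -1,"dx": 0.299,"dy": 0.217,"dz": 0.014,"roll": 0}
    - {"fingers": -1,"dx": 0.299,"dy": 0.217,"dz": 0.014,"roll": 0}

```text
time: 2.15
tool_pos: [0.5894, 0.1285, 0.1992]
tcp_rot: [-2.041, -2.387, 0.003]
wrist_force: [-0.2, -0.7, -0.2]
width: 0.997
grip_force: 0.0
```

```bash
python3 -c "
from h import *
to([.589,.131,.057],9)
import pickle
c=calibration('wrist');i,d=read_camera('wrist');cv2.imwrite('pics/w2.png',i);pickle.dump((c,d),open('w2.pkl','wb'))"
```

```text
t 2.15 pos [0.5894 0.1285 0.1992] yaw 8.9 q6 0.02 shift [0.0026 0.0003 0.1422] roll -0.1
```

View pics/w2.png

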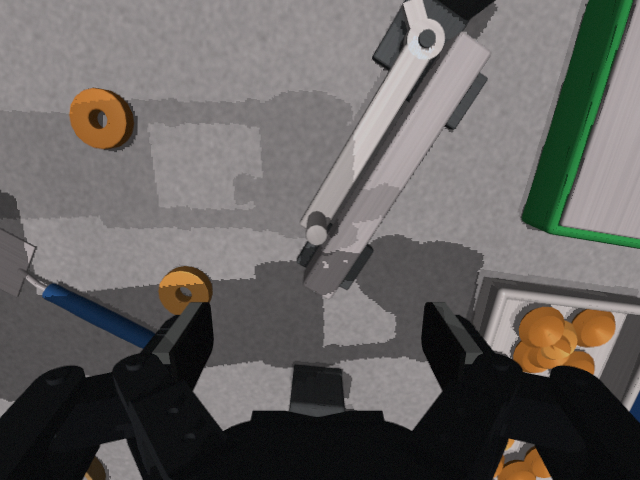

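The peg's top is at (316,234) and the hinge centre at (427,39).

```bash
python3 -c "
from h import *
import pickle
c,d=pickle.load(open('w2.pkl','rb'))
p=pt('wrist',316,234,.095,c=c);h=pt('wrist',427,39,.046,c=c)
print(p,pt('wrist',316,234,depth=d[234,316],c=c),h,np.hypot(*(p-h)[:2]))
to([p[0],p[1],.057],9)"
```

```text
[0.58773424 0.13332812 0.095     ] [0.58772675 0.13338124 0.09519022] [0.64825068 0.28176643 0.046     ] 0.1603002488612769
t 2.2 pos [0.5893 0.1279 0.1995] yaw 8.9 q6 0.02 shift [ 0.0057 -0.0005  0.1425] roll -0.1
```

Call:
step_arm:
  commands:
    - {"fingers": -1,"dx": 0.006,"dy": -0.0005,"dz": 0.04,"roll": 0}
    - {"fingers": -1,"dx": 0.006,"dy": -0.0005,"dz": 0.08,"roll": 0}
    - {"fingers": -1,"dx": 0.006,"dy": -0.0005,"dz": 0.115,"roll": 0}
    - {"fingers": -1,"dx": 0.006,"dy": -0.0005,"dz": 0.141,"roll": 0}
    - {"fingers": -1,"dx": 0.006,"dy": -0.0005,"dz": 0.141,"roll": 0}

```text
time: 2.82
tool_pos: [0.5858, 0.1326, 0.0567]
tcp_rot: [-2.043, -2.382, 0.007]
wrist_force: [0.3, -0.5, 0.3]
width: 1.002
grip_force: 0.0
```

Call:
step_arm:
  commands:
    - {"fingers": 1,"dx": 0,"dy": 0,"dz": 0,"roll": 0}
    - {"fingers": 1,"dx": 0,"dy": 0,"dz": 0,"roll": 0}
    - {"fingers": 1,"dx": 0,"dy": 0,"dz": 0,"roll": 0}
    - {"fingers": 1,"dx": 0,"dy": 0,"dz": 0,"roll": 0}
    - {"fingers": 1,"dx": 0,"dy": 0,"dz": 0,"roll": 0}
    - {"fingers": 1,"dx": 0,"dy": 0,"dz": 0,"roll": 0}
  squeeze: 30

```text
time: 3.58
tool_pos: [0.5876, 0.1346, 0.06]
tcp_rot: [-2.041, -2.386, 0.003]
wrist_force: [-4.7, -1.3, 7.4]
width: 0.18
grip_force: 29.7
```

```bash
cat > arc.py <<'E'
from h import *
H=np.array([.64825,.28177]);s=read_state();M=R.from_rotvec(s["tcp_rot"]).as_matrix();P=s["tool_pos"]
v=P[:2]-H;a0=np.arctan2(v[1],v[0]);f=np.arctan2(-.14844,-.06052)
print("t",s["time"],P.round(4),"theta",round(f-a0,3)%6.283,"r",np.hypot(*v).round(4),"q6",s["q"][5].round(2),"w",s["width"],s["grip_force"],s["wrist_force"].round(1))
for th in np.arange(.1,1.65,.1):
    a=f-th;g=np.r_[H+.16*np.array([np.cos(a),np.sin(a)]),P[2]]
    print(round(th,2),(M.T@(g-P)).round(4))
E
python3 arc.py
```

```text
t 3.575 [0.5876 0.1346 0.06  ] theta 0.004 r 0.1592 q6 0.03 w 0.17953195363224791 29.67221885919571 [-4.7 -1.3  7.4]
0.1 [ 0.0079 -0.0132  0.    ]
0.2 [ 0.0181 -0.0255  0.0001]
0.3 [ 0.0295 -0.0367  0.0001]
0.4 [ 0.042  -0.0467  0.0001]
0.5 [ 0.0554 -0.0555  0.0001]
0.6 [ 0.0696 -0.0628  0.0001]
0.7 [ 0.0844 -0.0687  0.0001]
0.8 [ 0.0998 -0.0731  0.0001]
0.9 [ 1.156e-01 -7.600e-02  1.000e-04]
1.0 [ 1.315e-01 -7.720e-02  1.000e-04]
1.1 [ 1.475e-01 -7.690e-02  1.000e-04]
1.2 [ 1.634e-01 -7.490e-02  1.000e-04]
1.3 [ 1.79e-01 -7.14e-02  1.00e-04]
1.4 [ 1.941e-01 -6.640e-02  1.000e-04]
1.5 [ 2.087e-01 -5.980e-02  1.000e-04]
1.6 [ 2.226e-01 -5.180e-02  1.000e-04]
```

The peg is gripped, so I'll swing it along the arc, rolling with it.

Call:
step_arm:
  commands:
    - {"fingers": 1,"dx": 0.008,"dy": -0.013,"dz": -0.002,"roll": 5.7}
    - {"fingers": 1,"dx": 0.018,"dy": -0.0255,"dz": -0.002,"roll": 11.5}
    - {"fingers": 1,"dx": 0.0295,"dy": -0.0365,"dz": -0.002,"roll": 17.2}
    - {"fingers": 1,"dx": 0.042,"dy": -0.0465,"dz": -0.002,"roll": 23}
    - {"fingers": 1,"dx": 0.0555,"dy": -0.0555,"dz": -0.002,"roll": 28.6}
    - {"fingers": 1,"dx": 0.0695,"dy": -0.063,"dz": -0.002,"roll": 34.4}
    - {"fingers": 1,"dx": 0.0845,"dy": -0.0685,"dz": -0.002,"roll": 40}

```text
time: 4.45
tool_pos: [0.5075, 0.2075, 0.0601]
tcp_rot: [2.737, 1.54, -0.0]
wrist_force: [4.3, -1.2, -7.3]
width: 0.179
grip_force: 30.6
```

```bash
python3 arc.py
```

```text
t 4.45 [0.5075 0.2075 0.0601] theta 0.698 r 0.1591 q6 0.89 w 0.17885814890244517 30.643420815467834 [ 4.3 -1.2 -7.3]
0.1 [-0.0232  0.0911  0.0001]
0.2 [-0.0233  0.0751  0.0001]
0.3 [-0.0218  0.0592  0.0001]
0.4 [-0.0188  0.0435  0.    ]
0.5 [-0.0142  0.0282  0.    ]
0.6 [-0.0081  0.0134  0.    ]
0.7 [-0.0006 -0.0007 -0.    ]
0.8 [ 0.0083 -0.014  -0.    ]
0.9 [ 0.0185 -0.0263 -0.    ]
1.0 [ 0.0299 -0.0375 -0.    ]
1.1 [ 0.0424 -0.0476 -0.0001]
1.2 [ 0.0557 -0.0564 -0.0001]
1.3 [ 0.0699 -0.0637 -0.0001]
1.4 [ 0.0848 -0.0697 -0.0001]
1.5 [ 1.002e-01 -7.410e-02 -1.000e-04]
1.6 [ 1.159e-01 -7.690e-02 -1.000e-04]
```

Call:
step_arm:
  commands:
    - {"fingers": 1,"dx": 0.0085,"dy": -0.0135,"dz": 0.001,"roll": 5.7}
    - {"fingers": 1,"dx": 0.0185,"dy": -0.026,"dz": 0.001,"roll": 11.5}
    - {"fingers": 1,"dx": 0.03,"dy": -0.037,"dz": 0.001,"roll": 17.2}
    - {"fingers": 1,"dx": 0.0425,"dy": -0.047,"dz": 0.001,"roll": 23}
    - {"fingers": 1,"dx": 0.056,"dy": -0.056,"dz": 0.001,"roll": 28.6}
    - {"fingers": 1,"dx": 0.07,"dy": -0.0635,"dz": 0.001,"roll": 34.4}
    - {"fingers": 1,"dx": 0.085,"dy": -0.0695,"dz": 0.001,"roll": 40}

```text
time: 5.32
tool_pos: [0.4939, 0.3164, 0.0601]
tcp_rot: [3.099, 0.511, 0.005]
wrist_force: [7.8, -3.4, -5.2]
width: 0.175
grip_force: 31.0
```

```bash
python3 arc.py
```

```text
t 5.325 [0.4939 0.3164 0.0601] theta 1.4040000000000008 r 0.1582 q6 1.77 w 0.17502098373449507 30.962601006031036 [ 7.8 -3.4 -5.2]
0.1 [0.0188 0.1922 0.0003]
0.2 [0.0084 0.18   0.0003]
0.3 [-0.0007  0.1669  0.0002]
0.4 [-0.0085  0.1529  0.0002]
0.5 [-0.0148  0.1382  0.0002]
0.6 [-1.96e-02  1.23e-01  1.00e-04]
0.7 [-2.290e-02  1.073e-01  1.000e-04]
0.8 [-0.0246  0.0914  0.0001]
0.9 [-0.0247  0.0754  0.    ]
1.0 [-0.0232  0.0595  0.    ]
1.1 [-0.0202  0.0438  0.    ]
1.2 [-0.0156  0.0285 -0.    ]
1.3 [-0.0094  0.0137 -0.    ]
1.4 [-0.0019 -0.0004 -0.    ]
1.5 [ 0.0071 -0.0136  0.    ]
1.6 [ 0.0173 -0.0259  0.    ]
```

Call:
step_arm:
  commands:
    - {"fingers": 1,"dx": 0.0045,"dy": -0.007,"dz": 0,"roll": 2}
    - {"fingers": 1,"dx": 0.009,"dy": -0.0135,"dz": 0,"roll": 4}
    - {"fingers": 1,"dx": 0.0135,"dy": -0.02,"dz": 0,"roll": 6}
    - {"fingers": 1,"dx": 0.0155,"dy": -0.022,"dz": 0,"roll": 6}
    - {"fingers": 1,"dx": 0.0155,"dy": -0.022,"dz": 0,"roll": 6}

```text
time: 5.95
tool_pos: [0.501, 0.3399, 0.06]
tcp_rot: [3.118, 0.353, 0.001]
wrist_force: [4.2, -7.9, 0.3]
width: 0.18
grip_force: 31.7
```

```bash
python3 arc.py | head -1
```

```text
t 5.95 [0.501  0.3399 0.06  ] theta 1.5600000000000005 r 0.1584 q6 1.91 w 0.1802516433975207 31.669836044311523 [ 4.2 -7.9  0.3]
```

Call:
step_arm:
  commands:
    - {"fingers": -1,"dx": 0,"dy": 0,"dz": 0,"roll": 0}
    - {"fingers": -1,"dx": 0,"dy": 0,"dz": 0,"roll": 0}
    - {"fingers": -1,"dx": 0,"dy": 0,"dz": 0,"roll": 0}
    - {"fingers": -1,"dx": 0,"dy": 0,"dz": 0,"roll": 0}
    - {"fingers": -1,"dx": 0,"dy": 0,"dz": -0.03,"roll": 0}
    - {"fingers": -1,"dx": 0,"dy": 0,"dz": -0.08,"roll": 0}
    - {"fingers": -1,"dx": 0,"dy": 0,"dz": -0.14,"roll": 0}
    - {"fingers": -1,"dx": 0,"dy": 0,"dz": -0.14,"roll": 0}

```text
time: 6.95
tool_pos: [0.5035, 0.3447, 0.2075]
tcp_rot: [-3.116, -0.352, -0.018]
wrist_force: [-0.5, 0.5, 1.0]
width: 1.001
grip_force: 0.0
```

```bash
python3 - <<'E'
from h import *
import pickle
c=calibration('wrist');i,d=read_camera('wrist');cv2.imwrite('pics/w3.png',i);pickle.dump((c,d),open('w3.pkl','wb'))
print(read_state()["tool_pos"])
E
```

```text
[0.5017197  0.34355002 0.20398438]
```

View pics/w3.png

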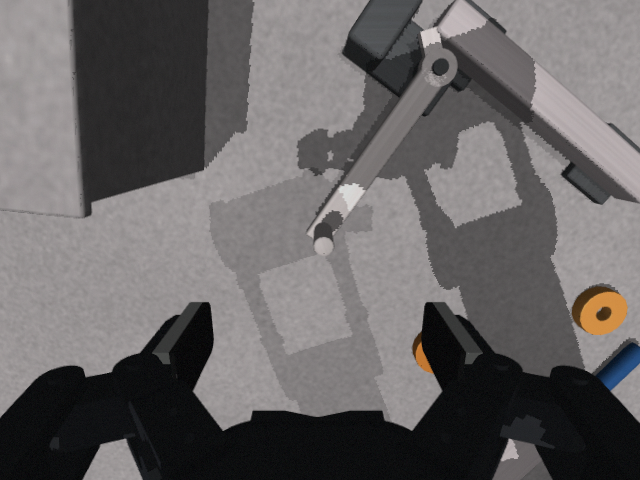

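The arm now stands square to its rail, with the peg's top at (323,246), the hinge at (440,67), and the gripper clear of it. I'll work out the angle before handing in.

```bash
python3 - <<'E'
from h import *
import pickle
c,d=pickle.load(open('w3.pkl','rb'))
p=pt('wrist',323,246,.095,c=c);h=pt('wrist',440,67,.046,c=c);v=(p-h)[:2]
print(p,h,np.hypot(*v),"theta",(np.arctan2(-.14844,-.06052)-np.arctan2(v[1],v[0]))%6.283)
E
```

```text
[0.49816697 0.34074864 0.095     ] [0.64722889 0.28056264 0.046     ] 0.16075387571135138 theta 1.5672264918967826
```

```bash
python3 -c "
from workcell import *
print(finish_job())"
```

```text
the job is handed in; nothing more can be done
None
```

The larger rest's arm was swung out to its end stop, measured at about 1.567 rad of 1.571, and released; the smaller rest was not touched, and the job was handed in about 7 s into the 40 s limit.

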